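Burnish the rim of an oval clock bezel on a weight-driven turntable

ROBOT

A 6-joint arm with a two-finger parallel gripper is mounted at the origin on the work surface. World frame = base frame: x ahead of the robot, y to its left, z up, the work surface at z = 0. Lengths are in m, angles in degrees, forces in N, time in s.
With the tool pointing down it reaches from about 0.35 to 0.925 m from the base axis. Payload 6.4 kg.
Tool frame: the origin (TCP) lies at the centre of the arm's flange, where the gripper is bolted on; the fingertips stand 173 mm ahead of it and the grasp point (between the pads) lies 155 mm ahead of it; z points along the fingers, y is the line along which they close (so a half turn about z gives the same grasp; the last joint's range is limited). The gripper opens to 85 mm and grips with 20 to 120 N. Pads are 22 mm wide; open, the fingers measure 114 mm over their backs; the gripper's body (76 mm by 85 mm) begins 54 mm behind the grasp point. The pads swing forward as they close: fully open they stand 13 mm farther back than shut.
Start: joints at [-76.152, 14.043, 89.255, -0, 76.702, -9.975], TCP at [0.263, -0.595, 0.405] pointing down, gripper open.
Joint ranges: [-179.41, 179.41], [-58.25, 129.5], [7.25, 145.43], [-54.29, 234.29], [11.92, 165.04], [-157.13, 157.13]. Speed limits (degrees/s): [147.25, 147.25, 180, 180, 180, 180].

INTERFACE

Orientations are given as a 3x3 rotation matrix whose columns are the frame's x, y, z axes.
In Python, from workcell import telemetry, cams, r gives the robot as it stands. The module is installed in compiled form; this text tells all that it offers.
- The arm moves only by the shell command python3 -m jog 'ROWS' [OPENING] [FORCE]. ROWS is a JSON object of lists of equal length, an entry for each row: "xyz": the shift along the world's x, y, z in cm, a list of three; "twist": the turn, a rotation vector about the world's x, y, z in rad, a list of three. A call has 1 to 20 rows; each row shifts and turns the commanded pose from where the row before left it; what a row does not reach is not made up. A row lasts 1/8 s, in which the tool goes at most 62.5 mm and 10.7 degrees, less where a joint would pass 70% of its speed; a pose out of reach is approached as far as the arm can. A call with a gripper value outside its range is refused whole. OPENING is the closure, from 0 (fully open) to 1 (shut), set as the call begins (- or left out, the last holds). The fingers move at their own pace and stop on an object; FORCE is the grip in N (left out, the last holds). Time passes only in rows, so rows that do not move let the fingers close. It gives the time, the measured TCP pose, the force, the opening and the grip force at its end, in the units of the state.
- telemetry.state(): the state, without advancing time (a new reading comes with each control period).
- cams.read_camera(name): name is "scene" or "top" or "wrist"; returns a dict with "img" (480x640x3 uint8, blue, green, red), "range_z" (480x640 float32, m along the optical axis (not along the pixel's ray), 0 where there is no reading), "fovy" (degrees; the focal length in pixels is half the picture's height over the tangent of half this angle, whatever the lens; pixels are square), "cx", "cy" (the principal point, pixels), "world_from_camera" (4x4, takes a point from camera to world coordinates); the wrist camera has in their place "mount" (4x4, takes a point from camera to tool coordinates, whose origin is the TCP and whose axes are the flange's). Camera axes: x right, y down, z forward; pixel columns grow to the right and rows downward; lengths in m; the calibration is good to about 2 mm. A picture is of the moment at which its call begins: read the wrist's pose just before it.
- r.job_done(): hands the job in; it is judged then, once.
Trained networks look in a picture, given as the dict that the camera call returned (one of the last four; its "shot" number tells which), for a name from the list of things; names that differ only in an ending like _2 or _b are one class to them, and where a whole thing is asked for, a point or a joint stands for the part that bears it (a point fixed in the world has none). Each returns a list of dicts, best first, with "score" (0 to 1); they miss things now and then, are a little off and sometimes report something else, mostly with a low value. They report only what shows in the picture. A call takes as long as a camera call.
- cams.search_frame(label, picture): "box" ([left, top, right, bottom] in pixels, round what is visible of it).
The state is a dict: "time": time; "joint_pos": joint angles; "qd": joint speeds; "joint_torque": joint torques, N m; "ee_pos": TCP position; "tcp_rot": TCP orientation; "force": force on the tool from outside, world axes, zero at the start; "moment": the same for the moment, N m; "gripper_width": finger opening in m; "grip_force": force on a finger pad.
Only numpy, scipy, OpenCV 4.12 (cv2) and the standard library are available. Lean on these libraries where they do the work, as an engineer would, in place of code of your own. Each camera call takes 0.05 s, during which the arm holds its last target. There are 200 camera calls.

TASK

Take the burnishing stick out of its holder and, with the stick, push the turntable's peg round counter-clockwise until the drive is wound nearly to its stop. Let the peg go, set the stick's steel nose against the near side of the oval bezel's rim before the turntable has run half-way back, and keep following the rim with about 4.7 N (always between 2.5 and 7 N) while the weight turns the bezel back by itself, all the way home. Finish holding the stick, upright, still pressed on the rim with that force and the turntable at rest at home; never push on the rim harder than 14 N, touch it with the stick only, and leave the tin, the tool case and the jar alone.

Things in the scene. Friction and masses are not known exactly. Their poses are not given: they have to be found in the camera images.
- stand: Fixed grey base, 380 x 150 x 10 mm, under the turntable. Origin on the table top, under the turntable's axis when the saddle is at 0. Its x axis is the saddle's sliding direction, away from the robot (yaw within 0.3 rad of world x). Saddle plate on it, top at 24 mm height. On the saddle at x = 128 to 202 mm stands a frame 195 mm high, 106 mm wide, with the drive weight.
- saddle (a joint): Sliding of the saddle (with turntable, bezel, weight; together 3.1 kg) along the stand's +x, in m, 0 to 0.06; at rest at 0 against its stop. A spring of 300 N/m without preload pushes it back to 0; damping 22 N s/m. The steady push in +x is 300 N/m times this value: 4.7 N is 0.0157 m.
- axis (a point): Point on the turntable's vertical axis at 60 mm height; it moves with the saddle.
- turntable (a joint): Turn about the vertical, rad, positive counter-clockwise from above; 0 home stop, 2.7 wound stop. A weight (1.8 kg, hidden error 40 %) lifted by winding drives it back with about 0.74 N m, damped by 2.5 N m s/rad: 0.3 rad/s if untouched. Pressing the near rim speeds it above 1.3 rad (radius there shrinks), slows it below (radius grows); too hard a push stalls it.
- peg (a point): Point on the axis of the winding peg, at 85 mm height. Upright steel peg, 16 mm across, from 66 to 102 mm height, 100 mm from the turntable's axis, on the bezel's long axis. At joint value t it lies, seen from the axis, at the angle 0.25 + t counter-clockwise from the stand's +x: on the far side at home, on the robot's side when wound.
- bezel: Oval brass clock bezel with white dial, fixed on the turntable. Ellipse, half axes 120 mm (its own x, towards the peg) and 80 mm (its own y); its upright, slightly rounded rim spans 36 to 60 mm height, widest at 48. Origin on the turntable's axis at 36 mm height. A clamp bar 18 mm wide, top at 66 mm height, lies along its long axis. Friction with the stick's nose about 0.15.
- stick: Burnishing stick, 100 mm long, 0.4 kg, solid steel, loose, standing upright in its holder. Origin at the centre of its lower end, z along it. Lower 55 mm: round polished steel nose, 24 mm in diameter. Upper 45 mm: square dark steel grip 26 x 26 mm, faces square to its own x and y. In the holder its lower end is at 10 mm height.
- nose (a point): Point on the stick's axis, 15 mm above its lower end.
- holder: Fixed wooden block 70 x 70 x 35 mm with a round hole 27 mm wide and 25 mm deep from the top in which the stick stands, to the left or right of the stand. Origin at the centre of its underside.
- tin: Red flat tin 70 x 130 x 22 mm, loose, bystander on the side away from the holder. Origin at the centre of its underside.
- case: Open wooden tool case 110 x 200 x 28 mm, loose, bystander. Origin at the centre of its underside.
- jar: Glass jar with steel lid, 64 mm across, 80 mm high, loose, bystander. Origin at the centre of its underside.

How it is judged:
By the outcome, as a careful person would: the job done as asked, in the order asked, and still so for the second after the job is handed in, while the arm keeps its last pose, push and grip.
It also fails if it takes over 72 s, if anything falls off the work surface, if the arm or the gripper's body presses on something with over 40 N, if the wrist force passes 120 N, or if a joint passes its speed limit or range.

## Working session

There is one attempt and no reset: what is moved stays moved. The work goes in short steps, Python scripts to look and compute and a shell command to move; the robot and the scene stay as the last step left them, time stands still between calls to the robot, and variables do not carry over. Pictures are saved under pics/ and viewed, at most 10 in all, crops included, and the job is handed in when it is done.

```bash
mkdir -p pics
cat > h.py <<'E'
import numpy as np, cv2
from workcell import telemetry, cams, r
def cloud(p):
    d=p["range_z"]; f=240/np.tan(np.radians(p["fovy"]/2))
    v,u=np.mgrid[0:480,0:640]
    P=np.stack([(u-p["cx"])/f*d,(v-p["cy"])/f*d,d],-1)
    if "world_from_camera" in p: T=np.array(p["world_from_camera"])
    else:
        s=p["st"]; W=np.eye(4); W[:3,:3]=s["tcp_rot"]; W[:3,3]=s["ee_pos"]; T=W@np.array(p["mount"])
    return P@T[:3,:3].T+T[:3,3]
def shot(n):
    s=telemetry.state(); p=cams.read_camera(n); p["st"]=s; return p
E
python3 - <<'E'
from h import *
np.set_printoptions(precision=4,suppress=True)
print(telemetry.state())
ims=[]
for n in("top","scene"):
    p=shot(n); C=cloud(p); np.savez(n,C=C,img=p["img"])
    cv2.imwrite(f"pics/{n}0.png",p["img"])
    print(n,p["fovy"],p["world_from_camera"])
    for l in("stand","bezel","peg","stick","holder","tin","case","jar"):
        for q in cams.search_frame(l,p)[:2]:
            b=np.array(q["box"]); c=((b[:2]+b[2:])/2).astype(int)
            print(l,round(q["score"],2),b.round(),C[min(c[1],479),min(c[0],639)])
E
```

```text
{'time': 0.0, 'joint_pos': array([-76.1505,  14.0829,  89.3259,   0.0016,  76.7012,  -9.9751]), 'qd': array([ 0.0659, -0.0368,  0.0316,  0.0609, -0.004 ,  0.0574]), 'joint_torque': array([  0.0008, -42.9505, -32.613 ,  -0.0001,   0.0053,   0.    ]), 'ee_pos': array([ 0.2625, -0.5944,  0.4036]), 'tcp_rot': array([[ 0.9148,  0.4039, -0.0004],
       [ 0.4039, -0.9148,  0.0019],
       [ 0.0004, -0.0019, -1.    ]]), 'force': array([-0.33  , -0.311 , -0.5251]), 'moment': array([ 0.0416, -0.0331, -0.0273]), 'grip_force': 0.0, 'gripper_width': 0.08553561080288008}
top 48.38168200446401 [[-0.0219 -0.9891  0.1454  0.3803]
 [-0.9995  0.0184 -0.0251  0.0137]
 [ 0.0222 -0.1459 -0.989   1.2631]
 [ 0.      0.      0.      1.    ]]
stand 0.76 [284. 123. 357. 286.] [ 0.6295 -0.0309  0.0661]
bezel 0.93 [288. 174. 358. 272.] [ 0.5843 -0.0341  0.0727]
bezel 0.3 [285. 126. 358. 272.] [ 0.6447 -0.0337  0.0605]
peg 0.87 [285. 172. 357. 274.] [ 0.5843 -0.0319  0.0731]
peg 0.64 [286. 125. 356. 277.] [ 0.6392 -0.0335  0.0643]
holder 0.62 [175. 240. 210. 279.] [0.5071 0.2553 0.0833]
tin 0.58 [394. 234. 456. 
[... 177 characters left out ...]
0.6333 -0.0335  0.059 ]
scene 45.2407706816368 [[-0.0572  0.7548 -0.6534  1.3712]
 [ 0.9983  0.0354 -0.0465  0.0483]
 [-0.012  -0.655  -0.7556  1.016 ]
 [ 0.      0.      0.      1.    ]]
stand 0.87 [251. 220. 343. 379.] [ 0.6923 -0.0372  0.0591]
stand 0.3 [513. 271. 551. 321.] [0.6684 0.4321 0.0714]
bezel 0.65 [266. 222. 343. 313.] [ 0.6124 -0.0283  0.064 ]
peg 0.82 [267. 221. 346. 312.] [ 0.6106 -0.0242  0.0653]
holder 0.93 [423. 240. 463. 268.] [0.5361 0.2748 0.0329]
holder 0.26 [263. 224. 342. 351.] [ 0.7618 -0.0183  0.1943]
tin 0.62 [438. 221. 457. 251.] [0.5268 0.2759 0.0858]
case 0.88 [ 58. 254. 170. 320.] [ 0.639  -0.4463  0.0055]
jar 0.92 [515. 272. 555. 321.] [0.6727 0.4364 0.0743]
```

View pics/top0.png

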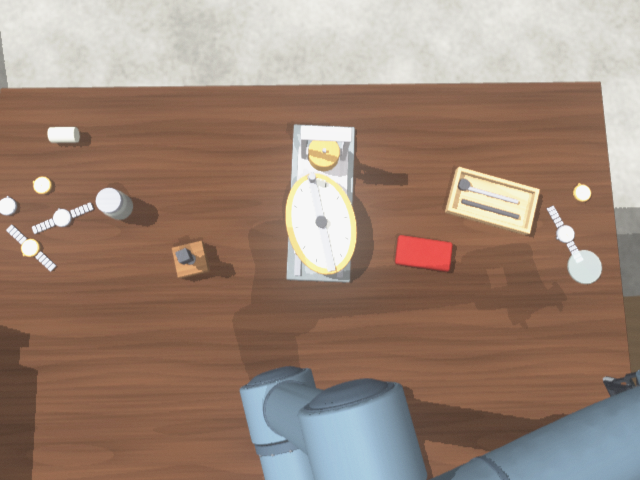

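View pics/scene0.png

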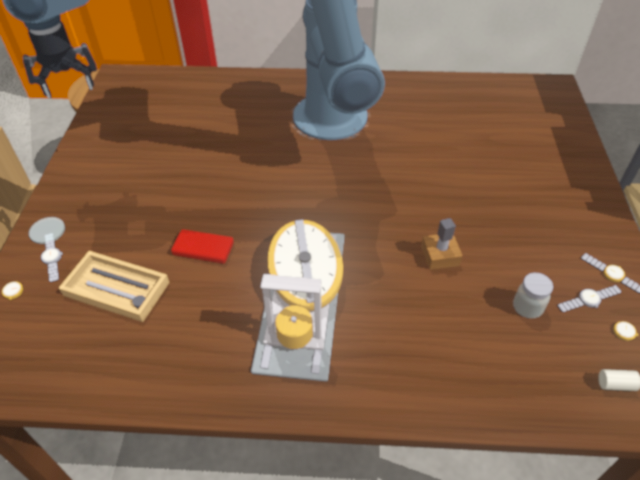

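The top view shows the holder with the stick at about (188,258), the dial hub at (321,222), the peg at about (312,180), the tin at (424,253) and the frame at (323,140). I'll fit the details from the depth cloud next.

Run:
```python
from h import *
np.set_printoptions(precision=4,suppress=True)
for n in("top","scene"):
    z=np.load(n+".npz"); C=z["C"]; img=z["img"]; X=C.reshape(-1,3)
    def m(x0,x1,y0,y1,z0,z1): return (C[...,0]>x0)&(C[...,0]<x1)&(C[...,1]>y0)&(C[...,1]<y1)&(C[...,2]>z0)&(C[...,2]<z1)
    # stick top
    s=m(.45,.58,.2,.32,.095,.125); P=C[s]; print(n,"stick",len(P),P.mean(0),cv2.minAreaRect((P[:,:2]*1000).astype(np.float32)))
    s=m(.42,.6,.18,.36,.025,.045); P=C[s]; print("holder",len(P),P.mean(0),cv2.minAreaRect((P[:,:2]*1000).astype(np.float32)))
    s=m(.4,.95,-.2,.15,.005,.3); P=C[s]; print("stand",len(P),cv2.minAreaRect((P[:,:2]*1000).astype(np.float32)))
    s=m(.4,.95,-.2,.15,.185,.21); P=C[s]; print("frame top",len(P),P.mean(0),cv2.minAreaRect((P[:,:2]*1000).astype(np.float32)))
    s=m(.4,.8,-.2,.15,.05,.068)
    hsv=cv2.cvtColor(img,cv2.COLOR_BGR2HSV); yel=(hsv[...,0]>15)&(hsv[...,0]<35)&(hsv[...,1]>90)
    P=C[s&yel]; print("rim",len(P),cv2.fitEllipse((cv2.convexHull((P[:,:2]*1000).astype(np.float32)))))
    s=m(.4,.8,-.2,.15,.09,.115);P=C[s]; print("peg",len(P),P.mean(0) if len(P) else 0)
    s=m(.3,.7,-.45,-.15,.015,.03);P=C[s]; print("tin",len(P),cv2.minAreaRect((P[:,:2]*1000).astype(np.float32)))
    s=m(.4,.95,-.2,.15,.005,.2); s2=s&(C[...,2]<.013);P=C[s2]; print("base z",len(P),cv2.minAreaRect((P[:,:2]*1000).astype(np.float32)))
```

```text
top stick 164 [0.5132 0.27   0.1092] ((514.0889892578125, 270.9987487792969), (26.92826271057129, 25.762107849121094), 22.783538818359375)
holder 731 [0.5114 0.2671 0.0353] ((513.7660522460938, 271.44659423828125), (70.72879028320312, 71.36663818359375), 12.069315910339355)
stand 10727 ((673.5177001953125, -25.034225463867188), (545.3814086914062, 349.4505310058594), 0.06807051599025726)
frame top 720 [ 0.7527 -0.042   0.1952] ((753.485107421875, -42.117340087890625), (105.1824951171875, 31.829029083251953), 86.45777893066406)
rim 307 ((608.1658935546875, -32.45835876464844), (161.65255737304688, 281.5483093261719), 94.59164428710938)
peg 88 [ 0.7144 -0.0286  0.1014]
tin 2327 ((581.8731079101562, -343.4382629394531), (146.88563537597656, 313.8554992675781), 44.4261360168457)
base z 2284 ((673.5177001953125, -25.034225463867188), (545.3814086914062, 349.4505310058594), 0.06807051599025726)
scene stick 179 [0.5179 0.2737 0.1061] ((515.5255737304688, 274.3905029296875), (28.74562644958496, 26.89589500427246), 26.216581344604492)
holder 686 [0.5235 0.2722 0.0341] ((514.2796630859375, 273.31365966796875), (77.42849731445312, 73.36568450927734), 14.158796310424805)
stand 11127 ((676.4976196289062, -24.638809204101562), (538.8344116210938, 343.756591796875), 0.28247812390327454)
frame top 854 [ 0.7554 -0.038   0.1942] ((753.904541015625, -38.45159912109375), (106.03776550292969, 32.97236633300781), 86.16456604003906)
rim 1247 ((628.191162109375, -33.45027160644531), (167.0271453857422, 322.76080322265625), 89.28234100341797)
peg 103 [ 0.7588 -0.037   0.1021]
tin 2199 ((583.607421875, -341.187255859375), (148.53707885742188, 315.1519775390625), 43.59782791137695)
base z 2680 ((676.4976196289062, -24.638809204101562), (538.8344116210938, 343.756591796875), 0.28247812390327454)
```

```bash
python3 -m jog '{"xyz":[[1.7,5.1,0.4],[1.7,5.1,0.4],[1.7,5.1,0.4],[1.7,5.1,0.4],[1.7,5.1,0.4],[1.7,5.1,0.4],[1.7,5.1,0.4],[1.7,5.1,0.4],[1.7,5.1,0.4],[1.7,5.1,0.4],[1.7,5.1,0.4]],"twist":[[0,0,0],[0,0,0],[0,0,0],[0,0,0],[0,0,0],[0,0,0],[0,0,0],[0,0,0],[0,0,0],[0,0,0],[0,0,0]]}' 0
python3 - <<'E'
from h import *
np.set_printoptions(precision=4,suppress=True)
p=shot("wrist"); C=cloud(p); np.savez("wrist",C=C,img=p["img"]); cv2.imwrite("pics/w0.png",p["img"])
print(p["st"]["ee_pos"],p["st"]["tcp_rot"],p["fovy"],p["mount"])
E
```

```text
time: 2.28
ee_pos: [0.4497, -0.0318, 0.4492]
tcp_rot: [[0.915, 0.404, 0.001], [0.404, -0.915, -0.0], [0.001, 0.001, -1.0]]
force: [0.6, -0.2, 0.5]
gripper_width: 0.0852
grip_force: 0.0
[ 0.4497 -0.0318  0.4492] [[ 0.9148  0.4038  0.0012]
 [ 0.4038 -0.9148 -0.0004]
 [ 0.0009  0.0009 -1.    ]] 64.34824276144691 [[ 0.0003 -0.9519 -0.3064  0.0792]
 [ 1.      0.0001  0.0005 -0.0001]
 [-0.0004 -0.3064  0.9519  0.0299]
 [ 0.      0.      0.      1.    ]]
```

View pics/w0.png

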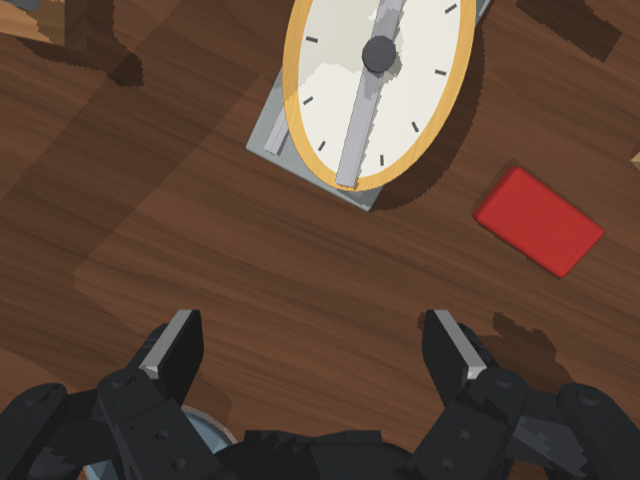

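The wrist view shows the hub at (379,54), the clamp bar along the long axis, and the stand's near corners at (248,148) and (370,210). Next is a model fit of the rim, then the move to the stick.

```bash
python3 - <<'E'
from h import *
from scipy.optimize import least_squares
np.set_printoptions(precision=4,suppress=True)
for n in("wrist","top","scene"):
    z=np.load(n+".npz"); C=z["C"]; img=z["img"]
    hsv=cv2.cvtColor(img,cv2.COLOR_BGR2HSV)
    yel=(hsv[...,0]>12)&(hsv[...,0]<35)&(hsv[...,1]>70)
    s=yel&(abs(C[...,2]-.06)<.006)&(np.hypot(C[...,0]-.59,C[...,1]+.03)<.125)
    P=C[s][:,:2]
    def f(q,a=.1165,b=.0765):
        d=P-q[:2]; c,sn=np.cos(q[2]),np.sin(q[2]); u=d[:,0]*c+d[:,1]*sn; v=-d[:,0]*sn+d[:,1]*c
        k=np.hypot(u/(a+q[3]),v/(b+q[3])); return (k-1)*.1
    o=least_squares(f,[.59,-.03,.19,0],loss="soft_l1",f_scale=.003); print(n,len(P),o.x,o.cost)
    g=hsv[...,2]<90
    s=g&(hsv[...,1]<80)&(np.hypot(C[...,0]-.59,C[...,1]+.03)<.022)&(C[...,2]>.055); print("hub",s.sum(),C[s].mean(0) if s.any() else 0)
    if n!="wrist":
        s=(abs(C[...,2]-.195)<.004)&(abs(C[...,0]-.75)<.06)&(abs(C[...,1]+.04)<.08);P2=C[s][:,:2]
        s=(C[...,2]>.09)&(C[...,2]<.11)&(np.hypot(C[...,0]-.685,C[...,1]+.01)<.025); print("peg",s.sum(),C[s].mean(0) if s.any() else 0)
C=np.load("wrist.npz")["C"]; print("near corners",C[146,252],C[207,369])
E
python3 -m jog '{"xyz":[[1.0,5.1,0],[1.0,5.1,0],[1.0,5.1,0],[0.6,5.1,-1],[0.6,4,-2],[0,0,0]],"twist":[[0,0,0],[0,0,0],[0,0,0],[0,0,0],[0,0,0],[0,0,0]]}' 0
python3 - <<'E'
from h import *
np.set_printoptions(precision=4,suppress=True)
p=shot("wrist"); C=cloud(p); np.savez("wrist2",C=C,img=p["img"]); cv2.imwrite("pics/w1.png",p["img"])
s=(C[...,2]>.1)&(C[...,2]<.118)&(np.hypot(C[...,0]-.515,C[...,1]-.272)<.03);P=C[s]
print(len(P),P.mean(0),cv2.minAreaRect((P[:,:2]*1000).astype(np.float32)))
s=(abs(C[...,2]-.035)<.004)&(np.hypot(C[...,0]-.515,C[...,1]-.272)<.06);P=C[s]
print(len(P),P.mean(0),cv2.minAreaRect((P[:,:2]*1000).astype(np.float32)))
E
```

```text
wrist 6454 [ 0.5895 -0.0301  0.1862 -0.0042] 0.04608261700950482
hub 931 [ 0.5882 -0.0305  0.0745]
top 1086 [ 0.5872 -0.0317  0.1952 -0.0031] 0.005308109769987872
hub 0 0
peg 47 [ 0.6855 -0.0128  0.1008]
scene 1079 [ 0.5898 -0.0284  0.1889 -0.0032] 0.006905869248899807
hub 0 0
peg 0 0
near corners [0.4699 0.0456 0.0104] [ 0.4608 -0.0952  0.0102]
time: 3.08
ee_pos: [0.491, 0.2123, 0.4168]
tcp_rot: [[0.913, 0.407, -0.004], [0.407, -0.913, -0.001], [-0.003, -0.001, -1.0]]
force: [0.1, -0.3, -0.3]
gripper_width: 0.0852
grip_force: 0.0
1378 [0.5151 0.2723 0.1104] ((514.3027954101562, 272.64453125), (26.07280158996582, 26.133281707763672), 22.16548728942871)
4448 [0.5193 0.2713 0.0358] ((514.2418823242188, 272.7769470214844), (70.11530303955078, 70.17477416992188), 12.615545272827148)
```

View pics/w1.png

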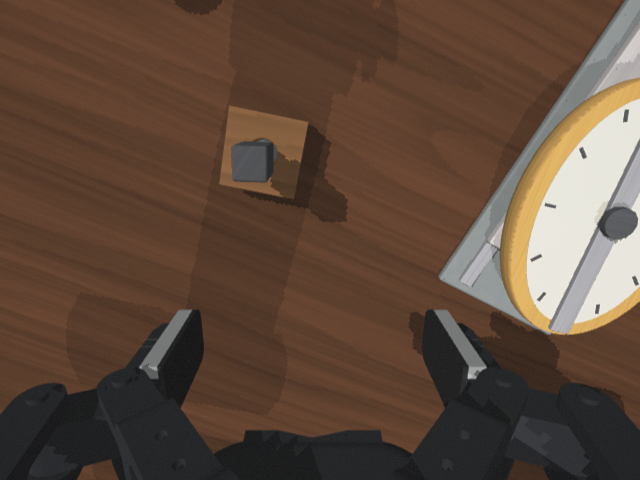

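```bash
python3 -m jog '{"xyz":[[1.2,3,-2],[1.1,3,-2],[0,0,0],[0,0,0]],"twist":[[0,0,-0.03],[0,0,0],[0,0,0],[0,0,0]]}' 0
```

```text
time: 3.62
ee_pos: [0.5149, 0.2694, 0.3797]
tcp_rot: [[0.927, 0.375, 0.001], [0.375, -0.927, -0.0], [0.001, 0.0, -1.0]]
force: [0.3, 0.0, -0.2]
gripper_width: 0.0855
grip_force: 0.0
```

```bash
python3 -m jog '{"xyz":[[-0.05,0.3,-3],[0,0,-4],[0,0,-3.6],[0,0,-2.6],[0,0,0],[0,0,0]],"twist":[[0,0,0],[0,0,0],[0,0,0],[0,0,0],[0,0,0],[0,0,0]]}' 0
python3 -m jog '{"xyz":[[0,0,0],[0,0,0],[0,0,0],[0,0,0],[0,0,0],[0,0,0]],"twist":[[0,0,0],[0,0,0],[0,0,0],[0,0,0],[0,0,0],[0,0,0]]}' 1 110
```

```text
time: 4.38
ee_pos: [0.5149, 0.273, 0.2488]
tcp_rot: [[0.927, 0.376, 0.003], [0.376, -0.927, 0.001], [0.003, 0.0, -1.0]]
force: [0.5, 0.1, 0.5]
gripper_width: 0.0855
grip_force: 0.0
time: 5.12
ee_pos: [0.5144, 0.2735, 0.2473]
tcp_rot: [[0.926, 0.376, 0.001], [0.376, -0.926, 0.0], [0.001, 0.0, -1.0]]
force: [-0.6, -1.6, 4.5]
gripper_width: 0.025
grip_force: 108.2
```

```bash
python3 -m jog '{"xyz":[[0,0,1],[0,0,3],[0,0,4],[0,0,4],[2,-4,0],[2.4,-4.5,0],[2.4,-4.5,0],[2.4,-4.5,0],[2.4,-4.5,0],[2.4,-4.5,0],[2.4,-4,0],[1,-1,0],[0,0,0],[0,0,0]],"twist":[[0,0,0],[0,0,0],[0,0,0],[0,0,0],[0,0,-0.06],[0,0,-0.06],[0,0,-0.06],[0,0,-0.06],[0,0,-0.06],[0,0,-0.06],[0,0,-0.06],[0,0,-0.03],[0,0,0],[0,0,0]]}' 1 110
python3 - <<'E'
from h import *
p=shot("wrist"); cv2.imwrite("pics/w2.png",p["img"])
E
```

```text
time: 6.88
ee_pos: [0.6874, -0.0403, 0.366]
tcp_rot: [[0.998, -0.062, -0.002], [-0.062, -0.998, 0.001], [-0.002, -0.001, -1.0]]
force: [-0.7, -0.2, -4.0]
gripper_width: 0.0247
grip_force: 109.3
```

View pics/w2.png

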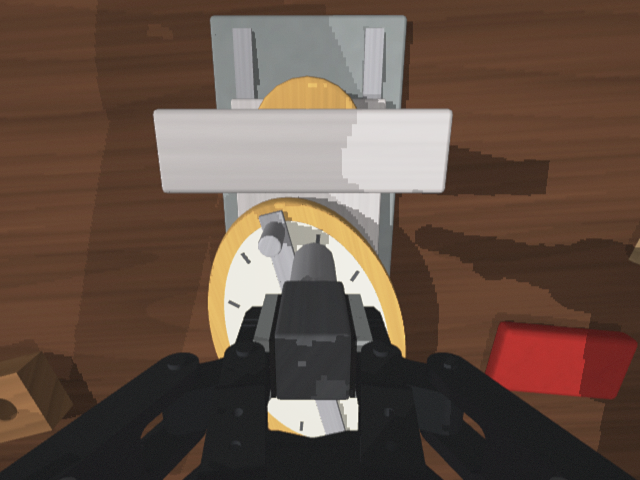

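The wrist picture shows the stick upright in the gripper with its nose at about (315,265). It is just clockwise of the peg at (271,238) and clear of the frame, so I'll lower it and work out the arc.

```bash
python3 -m jog '{"xyz":[[-0.2,0,-2.5],[0,0,-2.6],[0,0,0],[0,0,0]],"twist":[[0,0,0],[0,0,0],[0,0,0],[0,0,0]]}' 1 110
cat > arc.py <<'E'
import sys; from h import *
A=np.array([.5885,-.0305]); Y=-.063
s=telemetry.state(); p=s["ee_pos"][:2]; d=p-A; f=np.arctan2(d[1],d[0])-Y; print("phi,r",f,np.hypot(*d),"z",s["ee_pos"][2],s["force"])
n,step=int(sys.argv[1]),float(sys.argv[2]); prev=p; out=[]
for k in range(1,n+1):
    w=f+k*step+Y; q=A+.097*np.array([np.cos(w),np.sin(w)]); e=np.round((q-prev)*100,1); out.append([float(e[0]),float(e[1]),0]); prev=prev+e/100
print(str(out).replace(" ",""))
E
python3 arc.py 18 0.05
```

```text
time: 7.42
ee_pos: [0.6862, -0.041, 0.317]
tcp_rot: [[0.998, -0.063, 0.002], [-0.063, -0.998, -0.0], [0.002, 0.0, -1.0]]
force: [0.4, -0.4, -3.2]
gripper_width: 0.0247
grip_force: 109.4
phi,r -0.04400663888809382 0.09830826400466622 z 0.31702332523574644 [ 0.38841878 -0.38277328 -3.24252998]
[[-0.1,0.5,0],[0.0,0.5,0],[0.0,0.5,0],[-0.0,0.5,0],[-0.1,0.4,0],[-0.1,0.5,0],[-0.1,0.5,0],[-0.1,0.5,0],[-0.1,0.4,0],[-0.2,0.5,0],[-0.2,0.4,0],[-0.2,0.4,0],[-0.3,0.5,0],[-0.2,0.4,0],[-0.3,0.4,0],[-0.3,0.3,0],[-0.3,0.4,0],[-0.4,0.4,0]]
```

```bash
python3 -m jog '{"xyz":[[-0.1,0.5,0],[0,0.5,0],[0,0.5,0],[0,0.5,0],[-0.1,0.4,0],[-0.1,0.5,0],[-0.1,0.5,0],[-0.1,0.5,0],[-0.1,0.4,0],[-0.2,0.5,0],[-0.2,0.4,0],[-0.2,0.4,0],[-0.3,0.5,0],[-0.2,0.4,0],[-0.3,0.4,0],[-0.3,0.3,0],[-0.3,0.4,0],[-0.4,0.4,0]],"twist":[[0,0,0],[0,0,0],[0,0,0],[0,0,0],[0,0,0],[0,0,0],[0,0,0],[0,0,0],[0,0,0],[0,0,0],[0,0,0],[0,0,0],[0,0,0],[0,0,0],[0,0,0],[0,0,0],[0,0,0],[0,0,0]]}' 1 120
python3 arc.py 20 0.05
```

```text
time: 9.68
ee_pos: [0.6567, 0.0325, 0.3172]
tcp_rot: [[0.998, -0.063, 0.002], [-0.063, -0.998, -0.02], [0.003, 0.019, -1.0]]
force: [-1.0, -29.2, -2.4]
gripper_width: 0.0246
grip_force: 118.4
phi,r 0.8087457829659366 0.09280417109366561 z 0.31719422221780125 [ -1.04764722 -29.21604974  -2.3881639 ]
[[-0.0,0.6,0],[-0.4,0.4,0],[-0.4,0.3,0],[-0.3,0.3,0],[-0.4,0.2,0],[-0.5,0.3,0],[-0.4,0.2,0],[-0.4,0.2,0],[-0.5,0.2,0],[-0.4,0.2,0],[-0.5,0.1,0],[-0.5,0.2,0],[-0.4,0.1,0],[-0.5,0.0,0],[-0.5,0.1,0],[-0.5,0.0,0],[-0.5,0.0,0],[-0.4,-0.0,0],[-0.5,-0.1,0],[-0.5,-0.0,0]]
```

```bash
sed -i 's/^n,step=.*/n,step,R=int(sys.argv[1]),float(sys.argv[2]),float(sys.argv[3]); c=np.array([float(sys.argv[4]),float(sys.argv[5])]); d=c-A; f=np.arctan2(d[1],d[0])-Y; r0=np.hypot(*d); print("cmd",f,r0); prev=c; out=[]/; s/q=A+.097/q=A+(R+(r0-R)*max(0,1-k\/5))/; s/^print(str/print(prev);print(str/' arc.py; python3 arc.py 20 0.045 .106 .6566 .0386
```

```text
phi,r 0.8087457829659366 0.09280417109366561 z 0.31719422221780125 [ -1.04764722 -29.21604974  -2.3881639 ]
cmd 0.8556866640718166 0.09701762726432754
[0.5756 0.0746]
[[-0.2,0.4,0],[-0.2,0.5,0],[-0.3,0.4,0],[-0.2,0.4,0],[-0.3,0.4,0],[-0.5,0.3,0],[-0.4,0.2,0],[-0.4,0.2,0],[-0.4,0.2,0],[-0.5,0.1,0],[-0.4,0.2,0],[-0.5,0.1,0],[-0.5,0.1,0],[-0.4,0.1,0],[-0.5,0.0,0],[-0.5,0.1,0],[-0.5,-0.0,0],[-0.4,-0.0,0],[-0.5,-0.0,0],[-0.5,-0.1,0]]
```

```bash
python3 -m jog '{"xyz":[[0,0.2,0],[0,0.2,0],[-0.1,0.3,0],[-0.2,0.4,0],[-0.3,0.4,0],[-0.4,0.4,0],[-0.4,0.4,0],[-0.4,0.3,0]],"twist":[[0,0,0],[0,0,0],[0,0,0],[0,0,0],[0,0,0],[0,0,0],[0,0,0],[0,0,0]]}' 1 120
python3 arc.py 16 0.045 .104 .6386 .0646
```

```text
time: 10.68
ee_pos: [0.6412, 0.0628, 0.3197]
tcp_rot: [[0.998, -0.065, 0.019], [-0.065, -0.998, -0.005], [0.02, 0.004, -1.0]]
force: [14.4, -6.5, -5.5]
gripper_width: 0.0246
grip_force: 120.0
phi,r 1.1191800294681578 0.10716670803125933 z 0.3197304218300655 [14.42348242 -6.46851374 -5.45644967]
cmd 1.1489284328744829 0.10748962740655488
[0.5646 0.0706]
[[-0.5,0.2,0],[-0.4,0.1,0],[-0.5,0.1,0],[-0.5,0.1,0],[-0.4,0.0,0],[-0.5,0.2,0],[-0.5,0.0,0],[-0.4,0.1,0],[-0.5,0.1,0],[-0.4,-0.0,0],[-0.5,-0.0,0],[-0.5,-0.0,0],[-0.4,-0.1,0],[-0.5,-0.0,0],[-0.5,-0.1,0],[-0.4,-0.1,0]]
```

```bash
python3 -m jog '{"xyz":[[-0.4,0.2,0],[-0.4,0.2,0],[-0.4,0.1,0],[-0.4,0.1,0],[-0.4,0.1,0],[-0.5,0.1,0],[-0.5,0.1,0],[-0.4,0.1,0],[-0.5,0,0],[-0.4,0,0],[-0.5,0,0],[-0.5,-0.1,0],[-0.4,0,0],[-0.5,-0.1,0],[-0.5,-0.1,0],[-0.4,-0.1,0]],"twist":[[0,0,0],[0,0,0],[0,0,0],[0,0,0],[0,0,0],[0,0,0],[0,0,0],[0,0,0],[0,0,0],[0,0,0],[0,0,0],[0,0,0],[0,0,0],[0,0,0],[0,0,0],[0,0,0]]}' 1 120
python3 arc.py 16 0.045 .104 .5676 .0706
python3 - <<'E'
from h import *
p=shot("wrist"); cv2.imwrite("pics/w3.png",p["img"])
E
```

```text
time: 12.68
ee_pos: [0.5705, 0.0708, 0.3201]
tcp_rot: [[0.998, -0.065, 0.022], [-0.065, -0.998, 0.002], [0.022, -0.003, -1.0]]
force: [16.9, 3.3, -5.2]
gripper_width: 0.0248
grip_force: 120.2
phi,r 1.8093831963987075 0.10287436520129525 z 0.3201433529392538 [16.9383602   3.32988104 -5.15478176]
cmd 1.83765076339345 0.10323768691713313
[0.5056 0.0326]
[[-0.5,-0.1,0],[-0.4,-0.1,0],[-0.5,-0.1,0],[-0.4,-0.2,0],[-0.4,-0.2,0],[-0.5,-0.2,0],[-0.4,-0.2,0],[-0.4,-0.2,0],[-0.4,-0.3,0],[-0.3,-0.3,0],[-0.4,-0.2,0],[-0.4,-0.4,0],[-0.3,-0.3,0],[-0.3,-0.3,0],[-0.3,-0.4,0],[-0.3,-0.3,0]]
```

View pics/w3.png

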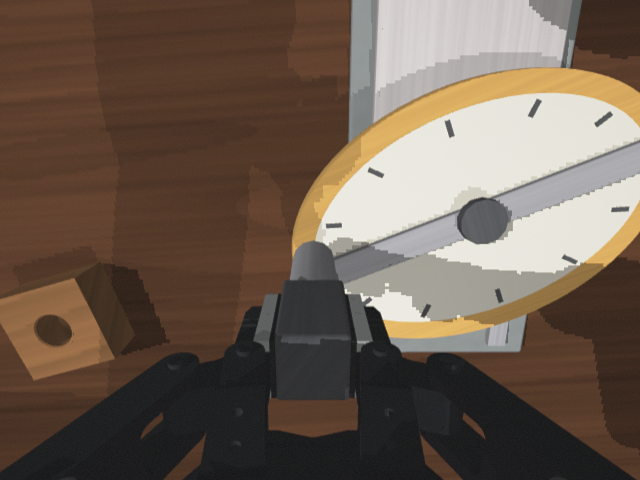

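```bash
python3 -m jog '{"xyz":[[-0.5,-0.1,0],[-0.4,-0.1,0],[-0.5,-0.1,0],[-0.4,-0.2,0],[-0.4,-0.2,0],[-0.5,-0.2,0],[-0.4,-0.2,0],[-0.4,-0.2,0],[-0.4,-0.3,0],[-0.3,-0.3,0],[-0.4,-0.2,0],[-0.4,-0.4,0],[-0.3,-0.3,0],[-0.3,-0.3,0],[-0.3,-0.4,0],[-0.3,-0.3,0]],"twist":[[0,0,0],[0,0,0],[0,0,0],[0,0,0],[0,0,0],[0,0,0],[0,0,0],[0,0,0],[0,0,0],[0,0,0],[0,0,0],[0,0,0],[0,0,0],[0,0,0],[0,0,0],[0,0,0]]}' 1 120
python3 arc.py 8 0.045 .104 .5056 .0326
cat > bez.py <<'E'
from h import *
from scipy.optimize import least_squares
def fit(n,A0=(.5885,-.0305),th=2.6):
    p=shot(n); C=cloud(p); hsv=cv2.cvtColor(p["img"],cv2.COLOR_BGR2HSV)
    yel=(hsv[...,0]>12)&(hsv[...,0]<35)&(hsv[...,1]>70)
    P=C[yel&(abs(C[...,2]-.06)<.006)&(np.hypot(C[...,0]-A0[0],C[...,1]-A0[1])<.14)][:,:2]
    def f(q):
        d=P-q[:2]; c,s=np.cos(q[2]),np.sin(q[2]); u=d[:,0]*c+d[:,1]*s; v=-d[:,0]*s+d[:,1]*c
        return (np.hypot(u/.1130,v/.0730)-1)*.1
    o=least_squares(f,[*A0,th],loss="soft_l1",f_scale=.003); return len(P),o.x,o.x[2]+.063-.25,o.cost
if __name__=="__main__":
    for n in("wrist","top"): print(n,fit(n))
E
python3 bez.py
```

```text
time: 14.72
ee_pos: [0.5082, 0.0337, 0.32]
tcp_rot: [[0.998, -0.066, 0.02], [-0.066, -0.998, 0.006], [0.019, -0.007, -1.0]]
force: [12.8, 10.9, -2.7]
gripper_width: 0.0244
grip_force: 120.7
phi,r 2.5302239159967033 0.10284787890532189 z 0.32000941897015567 [12.79465832 10.94123572 -2.701716  ]
cmd 2.553988573448058 0.1041826281104484
[ 4.886e-01 -4.000e-04]
[[-0.3,-0.4,0],[-0.2,-0.4,0],[-0.3,-0.4,0],[-0.2,-0.4,0],[-0.2,-0.4,0],[-0.2,-0.4,0],[-0.1,-0.5,0],[-0.2,-0.4,0]]
wrist (13948, array([ 0.59055441, -0.03057455,  2.64054435]), np.float64(2.453544348108115), np.float64(0.10206182977483862))
top (765, array([ 0.58755078, -0.03163902,  2.63149594]), np.float64(2.444495944521371), np.float64(0.0036567312923265214))
```

```bash
python3 -m jog '{"xyz":[[-0.3,-0.4,0],[-0.2,-0.4,0],[-0.3,-0.4,0],[-0.2,-0.4,0]],"twist":[[0,0,0],[0,0,0],[0,0,0],[0,0,0]]}' 1 120
cat > rt.py <<'E'
import numpy as np
from scipy.optimize import brentq
u=np.linspace(0,2*np.pi,4001)
def R(t,y=0.):
    a=.25+t; X=.12*np.cos(u); Z=.08*np.sin(u); ex=X*np.cos(a)-Z*np.sin(a); ey=X*np.sin(a)+Z*np.cos(a)
    return brentq(lambda x:np.hypot(ex+x,ey-y).min()-.012,max(-ex)*.0+.085,.2)
E
python3 - <<'E'
from rt import R; from bez import *
for n in("top","wrist"): print(n,fit(n,th=2.8))
s=telemetry.state(); print(s["time"],s["ee_pos"],s["force"])
for y in (0,):print([(round(t,1),round(R(t,y)*1000,1)) for t in np.arange(2.6,-.05,-.1)])
E
```

```text
time: 15.32
ee_pos: [0.4971, 0.0183, 0.3188]
tcp_rot: [[0.998, -0.066, 0.014], [-0.066, -0.998, 0.008], [0.013, -0.009, -1.0]]
force: [9.4, 15.4, -2.1]
gripper_width: 0.0244
grip_force: 120.9
top (655, array([ 0.58690258, -0.0315443 ,  2.81729467]), np.float64(2.63029467401242), np.float64(0.003160577752987819))
wrist (13097, array([ 0.59123378, -0.03063685,  2.8387125 ]), np.float64(2.651712503469875), np.float64(0.09526781687188168))
15.425 [0.49645962 0.01783078 0.31824609] [ 4.83492915  8.35263073 -2.37381007]Traceback (most recent call last):
  File "<stdin>", line 4, in <module>
  File "rt.py", line 6, in R
    return brentq(lambda x:np.hypot(ex+x,ey-y).min()-.012,max(-ex)*.0+.085,.2)
    r = _zeros._brentq(f, a, b, xtol, rtol, maxiter, args, full_output, disp)
ValueError: f(a) and f(b) must have different signs
```

```bash
cat > rt.py <<'E'
import numpy as np
u=np.linspace(0,2*np.pi,4001)
def R(t,y=0.):
    a=.25+t; X=.12*np.cos(u); Z=.08*np.sin(u); nx=np.cos(u)/.12; nz=np.sin(u)/.08; k=np.hypot(nx,nz); X=X+.012*nx/k; Z=Z+.012*nz/k
    ex=X*np.cos(a)-Z*np.sin(a); ey=X*np.sin(a)+Z*np.cos(a)
    m=ex<0; i=np.argsort(ey[m]); return float(-np.interp(y,ey[m][i],ex[m][i]))
T=np.linspace(2.7,-.1,561); RT=np.array([R(t) for t in T])
E
python3 -c "
from rt import *
print([(round(t,1),round(R(t)*1000,1)) for t in np.arange(2.6,-.05,-.1)])"
```

```text
[(np.float64(2.6), 126.7), (np.float64(2.5), 123.1), (np.float64(2.4), 119.0), (np.float64(2.3), 114.7), (np.float64(2.2), 110.6), (np.float64(2.1), 106.7), (np.float64(2.0), 103.2), (np.float64(1.9), 100.1), (np.float64(1.8), 97.6), (np.float64(1.7), 95.5), (np.float64(1.6), 93.9), (np.float64(1.5), 92.8), (np.float64(1.4), 92.2), (np.float64(1.3), 92.0), (np.float64(1.2), 92.3), (np.float64(1.1), 93.2), (np.float64(1.0), 94.5), (np.float64(0.9), 96.3), (np.float64(0.8), 98.6), (np.float64(0.7), 101.3), (np.float64(0.6), 104.6), (np.float64(0.5), 108.3), (np.float64(0.4), 112.3), (np.float64(0.3), 116.5), (np.float64(0.2), 120.7), (np.float64(0.1), 124.7), (np.float64(-0.0), 128.0)]
```

```bash
python3 -m jog '{"xyz":[[0,0,3.5],[-2.3,-1.9,0],[-2.2,-1.9,0],[0,0,-4.1],[0,0,-4.1],[0.3,0,0]],"twist":[[0,0,0],[0,0,0],[0,0,0],[0,0,0],[0,0,0],[0,0,0]]}' 1 120
cat > m.py <<'E'
from h import *; from rt import *
s=telemetry.state(); Y=-.063; e=np.array([np.cos(Y),np.sin(Y)]); d=s["ee_pos"]+.215*s["tcp_rot"][:,2]-[.5885,-.0305,0]
x=d[:2]@e; y=-d[0]*e[1]+d[1]*e[0]; print("t",s["time"],"x",round(x*1e3,1),"y",round(y*1e3,1),"bot",round(s["ee_pos"][2]-.2373,4),"F",s["force"].round(1),"Fx",round(-s["force"][:2]@e,2))
E
python3 m.py
```

```text
time: 16.18
ee_pos: [0.4515, -0.021, 0.2662]
tcp_rot: [[0.998, -0.064, -0.007], [-0.064, -0.998, 0.002], [-0.007, -0.002, -1.0]]
force: [-0.8, -0.2, -3.8]
gripper_width: 0.0247
grip_force: 120.6
t 16.175 x -138.8 y 1.2 bot 0.0289 F [-0.8 -0.2 -3.8] Fx 0.82
```

```bash
python3 -m jog '{"xyz":[[0.7,0,0.1],[0.7,-0.1,0.1],[0.6,-0.1,0.1],[0.5,0,0],[0.5,-0.1,0],[0.4,0,0]],"twist":[[0,0,0],[0,0,0],[0,0,0],[0,0,0],[0,0,0],[0,0,0]]}' 1 120
python3 m.py; python3 -c "
from bez import *
for n in('top','wrist'): print(fit(n,th=2.3))"
```

```text
time: 16.92
ee_pos: [0.4871, -0.0246, 0.2714]
tcp_rot: [[0.998, -0.064, -0.001], [-0.064, -0.998, 0.0], [-0.001, -0.0, -1.0]]
force: [-1.8, -0.0, -3.7]
gripper_width: 0.0247
grip_force: 120.6
t 16.925 x -101.9 y -0.5 bot 0.0341 F [-1.8 -0.  -3.7] Fx 1.8
(742, array([ 0.59229635, -0.03196816,  2.36420766]), np.float64(2.1772076610246773), np.float64(0.0035546695177684005))
(18486, array([ 0.59655401, -0.03130675,  2.38160557]), np.float64(2.1946055687410664), np.float64(0.11924851083633727))
```

```bash
python3 -m jog '{"xyz":[[0.5,0,0],[0.5,-0.1,0],[0.3,0,0]],"twist":[[0,0,0],[0,0,0],[0,0,0]]}' 1 120 >/dev/null
python3 m.py
```

```text
t 17.4 x -88.8 y -0.8 bot 0.0342 F [-3.6 -0.4 -4.3] Fx 3.61
```

```bash
python3 -m jog '{"xyz":[[0.3,0,0],[0.2,0,0],[0.2,0,0]],"twist":[[0,0,0],[0,0,0],[0,0,0]]}' 1 120 >/dev/null
python3 m.py; python3 -c "
from bez import *
print(fit('top',th=2.))"
```

```text
t 17.775 x -81.9 y -0.2 bot 0.0342 F [-5.1 -0.7 -2.8] Fx 5.0
(706, array([ 0.60226566, -0.03268465,  2.08304011]), np.float64(1.8960401094328474), np.float64(0.00321892826342192))
```

```bash
python3 -m jog '{"xyz":[[0.1,0,0],[0.1,0,0],[0.1,0,0],[0.1,0,0]],"twist":[[0,0,0],[0,0,0],[0,0,0],[0,0,0]]}' 1 120 >/dev/null
python3 m.py
```

```text
t 18.325 x -77.7 y 0.1 bot 0.0343 F [-3.6  0.  -4.2] Fx 3.59
```

```bash
cat > k.py <<'E'
import sys; from bez import *; from rt import *
g=float(sys.argv[1]); n,q,t,c=fit("top",th=g+.187); 
import m
f=[-(telemetry.state()["force"][:2]@m.e)]
print("top t",round(t,3),"s_cam",round(((q[:2]-[.5871,-.0316])@m.e)*1e3,1),"s_geo",round((m.x+R(t))*1e3,1),"s_F",round(f[0]/.3,1))
E
python3 k.py 1.7
```

```text
t 18.375 x -77.4 y 0.1 bot 0.0344 F [-3.7  0.  -3.5] Fx 3.73
top t 1.714 s_cam 15.7 s_geo 18.3 s_F 12.4
```

```bash
python3 -m jog '{"xyz":[[0.1,0,0],[0,0,0],[0.1,0,0],[0,0,0],[0.1,0,0],[0,0,0]],"twist":[[0,0,0],[0,0,0],[0,0,0],[0,0,0],[0,0,0],[0,0,0]]}' 1 120 >/dev/null
python3 k.py 1.5
```

```text
t 19.175 x -74.5 y 0.2 bot 0.0345 F [-4.  -0.4 -3.9] Fx 4.01
top t 1.47 s_cam 15.4 s_geo 18.0 s_F 13.4
```

```bash
python3 -m jog '{"xyz":[[0.1,0,0],[0,0,0],[0,0,0],[0,0,0],[0,0,0],[0,0,0]],"twist":[[0,0,0],[0,0,0],[0,0,0],[0,0,0],[0,0,0],[0,0,0]]}' 1 120 >/dev/null
python3 k.py 1.25
```

```text
t 19.975 x -73.7 y 0.3 bot 0.0344 F [-4.3  2.1 -2.7] Fx 4.46
top t 1.231 s_cam 15.0 s_geo 18.5 s_F 14.9
```

```bash
python3 -m jog '{"xyz":[[0,0,0],[0,0,0],[-0.1,0,0],[0,0,0],[-0.1,0,0],[0,0,0]],"twist":[[0,0,0],[0,0,0],[0,0,0],[0,0,0],[0,0,0],[0,0,0]]}' 1 120 >/dev/null
python3 k.py 1.0
```

```text
t 20.775 x -75.8 y 0.2 bot 0.0343 F [-3.6  2.2 -3.5] Fx 3.73
top t 1.011 s_cam 15.3 s_geo 18.6 s_F 12.4
```

```bash
python3 -m jog '{"xyz":[[0,0,0],[-0.1,0,0],[0,0,0],[-0.1,0,0],[0,0,0],[-0.1,0,0]],"twist":[[0,0,0],[0,0,0],[0,0,0],[0,0,0],[0,0,0],[0,0,0]]}' 1 120 >/dev/null
python3 k.py 0.8
```

```text
t 21.575 x -79.1 y 0.3 bot 0.0342 F [-5.5  3.6 -4.5] Fx 5.74
top t 0.819 s_cam 17.0 s_geo 19.0 s_F 19.1
```

```bash
python3 -m jog '{"xyz":[[-0.1,0,0],[-0.1,0,0],[-0.1,0,0],[-0.1,0,0],[-0.1,0,0],[-0.1,0,0]],"twist":[[0,0,0],[0,0,0],[0,0,0],[0,0,0],[0,0,0],[0,0,0]]}' 1 120 >/dev/null
python3 k.py 0.64
```

```text
t 22.375 x -85.1 y -0.3 bot 0.0343 F [-5.3  3.1 -4. ] Fx 5.46
top t 0.649 s_cam 16.7 s_geo 17.9 s_F 18.2
```

```bash
python3 -m jog '{"xyz":[[-0.1,0,0],[-0.1,0,0],[-0.1,0,0],[-0.1,0,0],[-0.1,0,0],[-0.2,0,0]],"twist":[[0,0,0],[0,0,0],[0,0,0],[0,0,0],[0,0,0],[0,0,0]]}' 1 120 >/dev/null
python3 k.py 0.48
```

```text
t 23.175 x -92.1 y -0.6 bot 0.0343 F [-5.   3.3 -2.8] Fx 5.16
top t 0.471 s_cam 15.9 s_geo 17.3 s_F 17.2
```

```bash
python3 -m jog '{"xyz":[[-0.1,0,0],[-0.1,0,0],[-0.1,0,0],[-0.1,0,0],[-0.2,0,0],[-0.1,0,0]],"twist":[[0,0,0],[0,0,0],[0,0,0],[0,0,0],[0,0,0],[0,0,0]]}' 1 120 >/dev/null
python3 k.py 0.3
```

```text
t 23.975 x -99.1 y -1.1 bot 0.0343 F [-4.8  3.6 -3.8] Fx 5.04
top t 0.324 s_cam 15.9 s_geo 16.4 s_F 16.8
```

```bash
python3 -m jog '{"xyz":[[-0.1,0,0],[-0.1,0,0],[-0.1,0,0],[-0.1,0,0],[-0.2,0,0],[-0.1,0,0]],"twist":[[0,0,0],[0,0,0],[0,0,0],[0,0,0],[0,0,0],[0,0,0]]}' 1 120 >/dev/null
python3 k.py 0.15
```

```text
t 24.775 x -106.0 y -1.6 bot 0.0343 F [-5.8  3.2 -4.5] Fx 5.95
top t 0.165 s_cam 15.0 s_geo 16.1 s_F 19.8
```

```bash
python3 -m jog '{"xyz":[[-0.1,0,0],[-0.1,0,0],[-0.1,0,0],[-0.1,0,0],[-0.1,0,0],[-0.1,0,0]],"twist":[[0,0,0],[0,0,0],[0,0,0],[0,0,0],[0,0,0],[0,0,0]]}' 1 120 >/dev/null
python3 k.py 0.0
```

```text
t 25.575 x -111.6 y -2.4 bot 0.0345 F [-4.2  0.4 -3.6] Fx 4.22
top t 0.014 s_cam 13.3 s_geo 16.0 s_F 14.1
```

```bash
python3 -m jog '{"xyz":[[0.1,0,0],[0,0,0],[0,0,0],[0,0,0]],"twist":[[0,0,0],[0,0,0],[0,0,0],[0,0,0]]}' 1 120
for i in 1 2 3 4 5; do python3 k.py 0.0; done
```

```text
time: 26.08
ee_pos: [0.4781, -0.0257, 0.2717]
tcp_rot: [[0.998, -0.064, 0.0], [-0.064, -0.998, -0.0], [0.0, 0.0, -1.0]]
force: [-3.4, -0.6, -3.6]
gripper_width: 0.0245
grip_force: 120.9
t 26.125 x -110.5 y -2.1 bot 0.0344 F [-5.2  0.3 -3.7] Fx 5.24
top t 0.013 s_cam 14.2 s_geo 17.2 s_F 17.5
t 26.175 x -110.5 y -2.1 bot 0.0344 F [-5.  -0.2 -3.6] Fx 4.95
top t 0.011 s_cam 14.2 s_geo 17.2 s_F 16.5
t 26.225 x -110.5 y -2.1 bot 0.0344 F [-4.  -0.2 -4.8] Fx 3.94
top t 0.015 s_cam 14.1 s_geo 17.1 s_F 13.1
t 26.275 x -110.5 y -2.1 bot 0.0344 F [-4.7  0.2 -3.9] Fx 4.75
top t 0.011 s_cam 14.2 s_geo 17.2 s_F 15.8
t 26.325 x -110.5 y -2.1 bot 0.0344 F [-3.6  1.2 -4.1] Fx 3.64
top t 0.013 s_cam 14.3 s_geo 17.1 s_F 12.1
```

Run:
```python
from h import *
p=shot("wrist"); q=shot("scene"); cv2.imwrite("pics/f.png",np.hstack([p["img"][100:480,160:540],cv2.resize(q["img"][180:330,230:380],(380,380))]))
```

```text
(no output)
```

View pics/f.png

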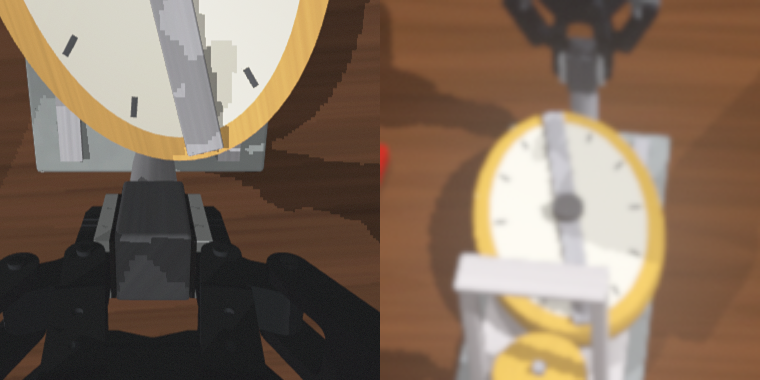

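The crop shows the stick square in the grip, its nose at about (155,165) against the near rim, with the bezel at home (peg on the far side). I'm handing the job in.

```bash
python3 -c "
from h import *
print(r.job_done())"
```

```text
the job is handed in; nothing more can be done
None
```

The job is handed in: I wound the drive to about 2.64 of 2.7 rad, released the peg and followed the rim from about 2.2 rad all the way home. The stick is still gripped upright, pressing at about 4.5 N, with the force reading between roughly 3.6 and 6 N once the initial press-in was done.

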